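# Feel out the clear gap beside the grinding stone and lock it with the steel key

## Task

The steel key that locks the grinding stone has to stand in one of the three narrow gaps in the cement kerb, but only one gap is still clear to the bottom; grit chips choke the other two deep down, out of sight. Take the key out of its wooden rest, feel the gaps with its blade without ever forcing it, and leave it standing upright and let go in the gap that takes it fully, pushed home until its handle sits on the kerb. Leave the jar, the dish, the spice box on its turntable and the spatula where they are.

Things in the scene. Friction and masses are not known exactly. Their poses are not given: they have to be found in the camera images.
- kerb: Fixed grey cement kerb, 70 mm (x) by 150 mm (y) by 80 mm high. Origin: centre of its underside on the counter; z up. Three gaps open in its top at y = -45, 0 and +45 mm, each running along its x. The cement must not be pressed with more than 40 N in all, by key or hand.
- stone_top (a point): Centre of the top of the granite grinding stone (200 mm along x, 240 mm along y, 55 mm high), which is fixed beside the kerb, 140 mm from its middle on the kerb's -x side, in a cement frame 40 mm high and 20 to 30 mm wide. The granite pestle, 68 mm thick and 200 mm long, lies bedded on it along y, 20 mm to -x of this point, its top 123 mm above the counter. Axes as the kerb's.
- gap_1 (a point): Centre of the mouth of the gap at y = -45 mm of the kerb, level with the kerb's top; axes as the kerb's. Each of the three gaps has a flared mouth 42 mm (x) by 14 mm (y) that narrows within 12 mm of depth to 34 mm by 7 mm, then goes straight down to 70 mm depth.
- gap_2 (a point): Mouth of the middle gap (y = 0 of the kerb), as gap_1. In every gap, at 18 to 32 mm depth, a rounded steel leaf on a soft spring stands 2 mm out of the +y wall. The blade pushes it aside and from there on feels a drag of roughly 2 to 8 N, more than the key's weight: the key does not drop home, it has to be pushed.
- gap_3 (a point): Mouth of the gap at y = +45 mm of the kerb, as gap_1. In two of the gaps, which ones changes each time, a chip bedded in packed silt stops the blade 14 to 27 mm before the handle reaches the kerb. It yields about 1 mm for each 6 N and stops dead after 6 mm, never letting the handle nearer than 8 mm. In the third gap the key goes in until its handle's underside sits on the kerb's top.
- key: The key: a steel blade 30 mm wide (its x), 5 mm thick (its y), 60 mm long, with a rounded lower end, below a dark wooden handle 54 mm (x) by 16 mm (y) by 50 mm tall. Origin: middle of the blade's lower end; z up, the handle from z = 60 to 110 mm. About 0.12 kg. It stands upright in the rest at the start, hanging by its handle.
- key_shoulder (a point): Middle of the underside of the key's handle, 60 mm above the blade's lower end; axes as the key's. The handle can be pinched across its 16 mm (y) from above. The key fits a gap either way round, blade width along the kerb's x.
- rest: Fixed wooden rest, 70 mm (x) by 60 mm (y) by 74 mm high, with a loose slot 36 mm by 9 mm along its x in which the key's blade stands; the handle sits on its top. Origin: centre of its underside; its x is the key's x.
- jar: Glass jar with a steel cap, 80 mm across, 130 mm high; origin at the centre of its underside. Bystander.
- dish: White ceramic bowl-shaped dish, 160 mm across, 35 mm high; origin at the centre of its underside. Bystander.
- spice_box: Round steel spice box, 176 mm across, 82 mm high with its knob, lying on the turntable, its lid's flat top 88 mm above the counter; origin at the centre of its underside. Bystander.
- turntable: White plastic turntable disc, 220 mm across, 20 mm high; origin at the centre of its underside. Bystander.
- spatula: Flat bamboo spatula, 260 mm long, lying on the counter. Bystander.
Things that resemble listed ones, but are neither listed nor needed, are in the scene too. Several things have the shape of the rest; the one meant has the colours described above.

How it is judged (in metres and radians):
On the way, in this order (a step that is already met when the one before it is completed fails the run):
1. the key is drawn out of its rest: its blade's lower end is above the rest's top (z of key in the frame of rest above 0.076 m), for 0.1 s.
2. the held key feels a gap: its lower end is at least 25 mm down one of the gaps (contact force between the fingers and key above 1 N and ((horizontal distance between key and gap_1 below 0.008 m and z of key in the frame of gap_1 below -0.025 m) or (horizontal distance between key and gap_2 below 0.008 m and z of key in the frame of gap_2 below -0.025 m) or (horizontal distance between key and gap_3 below 0.008 m and z of key in the frame of gap_3 below -0.025 m))), for 0.1 s.
At the end, for the whole second after the job is handed in: The key stands upright (within 0.08 rad) and still in the clear gap, its handle's underside within 3 mm of the kerb's top and within 6 mm of the gap's centre, let go (((horizontal distance between key_shoulder and gap_1 below 0.006 m and z of key_shoulder in the frame of gap_1 below 0.003 m) or (horizontal distance between key_shoulder and gap_2 below 0.006 m and z of key_shoulder in the frame of gap_2 below 0.003 m) or (horizontal distance between key_shoulder and gap_3 below 0.006 m and z of key_shoulder in the frame of gap_3 below 0.003 m)) and angle between key's own z axis and vertical below 0.08 rad and linear speed of key below 0.02 m/s); the robot touches nothing.
It fails at once if the cement kerb is pressed with more than 40 N, through the key, a chip or the hand (contact force between kerb and anything else above 40 N).
It fails at once if the jar, the dish, the spice box, the turntable or the spatula is shifted by more than 30 mm (distance of any of jar, dish, spice_box, turntable, spatula from where it was at the start of the episode above 0.03 m).
It also fails if it takes over 58 s, if anything falls off the work surface, if the arm or the gripper's body presses on something with over 40 N, if the wrist force passes 120 N, or if a joint passes its speed limit or range.

## Robot

A 6-joint arm with a two-finger parallel gripper is mounted at the origin on the work surface. World frame = base frame: x ahead of the robot, y to its left, z up, the work surface at z = 0. Lengths are in mm, angles in degrees, forces in N, time in s.
With the tool pointing down it reaches from about 425 to 950 mm from the base axis. Payload 3.5 kg.
Tool frame: the origin (TCP) lies at the very end of the fingers, on their centre line; the grasp point (between the pads) lies 19 mm behind it; z points along the fingers, y is the line along which they close (so a half turn about z gives the same grasp; the last joint's range is limited). The gripper opens to 85 mm and grips with 20 to 120 N. Pads are 22 mm wide; open, the fingers measure 114 mm over their backs; the gripper's body (76 mm by 85 mm) begins 54 mm behind the grasp point. The pads swing forward as they close: fully open they stand 13 mm farther back than shut.
Start: joints at [66.349, 16.404, 90.338, -0, 73.258, -8.594], TCP at [175.319, 651.82, 231.325] pointing down, gripper open.
Joint ranges: [-158.93, 158.93], [-51.34, 127.21], [12.03, 142.37], [-87.48, 267.48], [13.55, 161.25], [-162.69, 162.69]. Speed limits (degrees/s): [159.86, 159.86, 180, 180, 180, 180].

## Interface

Orientations are given as [roll, pitch, yaw] about the fixed x, y, z axes, in that order (R = Rz(yaw) Ry(pitch) Rx(roll)).
In Python, from station import ctrl, read_camera, get_calibration, workorder, search_frame gives the robot as it stands. Calls block until the motion is done:
- ctrl.move_ptp(position, orientation): joint-space move of the TCP to a pose.
- ctrl.move_linear(position, ori=None, rate=150): straight line of the TCP; ori=None keeps the orientation; rate is the mean speed in mm/s.
- ctrl.goto_joints(angles): joint-space move.
- ctrl.gripper_open() and ctrl.clamp(effort=None): open the fingers fully, or close them until they stop; effort is the grip in N (None keeps the last).
- ctrl.sleep(seconds).
- ctrl.inverse_kinematics(position, orientation): joint angles nearest the present ones, or None.
- ctrl.state(): the state.
- read_camera(name): name is "scene" or "top"; returns (picture, depth): 384x512x3 uint8, blue, green, red; 384x512 float32, mm along the optical axis (not along the pixel's ray), 0 where there is no reading.
- get_calibration(name): a dict with "fx", "fy", "cx", "cy" (pixels), "R" (3x3) and "t" (3): a world point X has camera coordinates R X + t. Camera axes: x right, y down, z forward; pixel columns grow to the right and rows downward; lengths in mm; the calibration is good to about 2 mm. A picture is of the moment at which its call begins. get_calibration takes no time and is no camera call.
A pose or a line that the arm cannot do raises ctrl.IKError and nothing moves.
- workorder.finish_job(): hands the job in; it is judged then, once.
Trained networks look in the newest picture that a camera, given by its name, has taken for a name from the list of things; names that differ only in an ending like _2 or _b are one class to them, and where a whole thing is asked for, a point or a joint stands for the part that bears it (a point fixed in the world has none). Each returns a list of dicts, best first, with "confidence" (0 to 1); they miss things now and then, are a little off and sometimes report something else, mostly with a low value. They report only what shows in the picture. A call takes as long as a camera call. They do not tell look-alikes from the thing itself.
- search_frame(thing, camera): "uv" ([column, row] in pixels, amid what is visible of it).
The state is a dict: "time": time; "joints": joint angles; "joint_velocities": joint speeds; "effort": joint torques, N m; "tool_pos": TCP position; "eef_rot": TCP orientation; "ft_force": force on the tool from outside, world axes, zero at the start; "wrist_torque": the same for the moment, N m; "gripper_width": finger opening in mm; "grasp_force": force on a finger pad.
Only numpy, scipy, OpenCV 4.12 (cv2) and the standard library are available. Lean on these libraries where they do the work, as an engineer would, in place of code of your own. Each camera call takes 0.05 s, during which the arm holds its last target. There are 200 camera calls.

## Working session

There is one attempt and no reset: what is moved stays moved. The work goes in short steps, each a Python script; the robot and the scene stay as the last script left them, time stands still between calls to the robot, and variables do not carry over. Pictures are saved under pics/ and viewed, at most 10 in all, crops included, and the job is handed in when it is done.

```bash
mkdir -p pics; ls
python3 - <<'E'
from station import *
import cv2, numpy as np
np.set_printoptions(suppress=True,precision=2)
for n in("scene","top"):
    p,d=read_camera(n); cv2.imwrite(f"pics/{n}0.png",p); np.save(f"{n}0.npy",d)
    c=get_calibration(n); R=np.array(c["R"]);print(n,c["fx"],c["cx"],c["cy"],R.tolist(),-R.T@np.array(c["t"]))
    for k in("key","rest","kerb"):
        for r in search_frame(k,n)[:4]:
            u,v=r["uv"]; z=d[int(v),int(u)]
            X=R.T@(np.array([(u-c["cx"])/c["fx"]*z,(v-c["cy"])/c["fy"]*z,z])-np.array(c["t"]))
            print(n,k,np.array(r["uv"]),round(r["confidence"],2),X)
s=ctrl.state();print(s["time"],s["eef_rot"],s["ft_force"],s["gripper_width"])
E
```

```text
pics
scene 395.20443970737466 252.82830968468082 190.30236683340914 [[-0.5874482167752743, 0.8091420108992372, -0.013921163941598721], [0.5073272463963454, 0.35481526649661016, -0.7853185288307166], [-0.6304947721206353, -0.4683965551313096, -0.6189353839211894]] [1297.83  500.03  725.48]
scene key [367.9 184.3] 0.64 [497.82 264.57 121.39]
scene rest [362.1 208. ] 0.89 [511.78 266.54  53.99]
scene rest [315.9 189.7] 0.61 [513.08 132.24  54.44]
scene rest [167.3 197.6] 0.27 [ 728.45 -234.13   -1.15]
scene kerb [255.  156.8] 0.85 [476.53 -99.53  55.03]
top 397.8350754070157 256.0331218340517 194.43929748182595 [[0.009846275725318291, -0.9994997883796615, -0.03005368335750404], [-0.983938505859075, -0.004327055257935994, -0.1784552977095552], [0.17823598834733737, 0.031328096364236314, -0.9834889337638941]] [ 396.14   -4.37 1197.86]
top key [346.9 176.7] 0.75 [ 669.79 -244.37   -0.38]
top rest [220.1 235.4] 0.65 [484.04 135.7   42.8 ]
top rest [182.1 232.6] 0.62 [488.7  240.13  75.  ]
top kerb [314.1 258.3] 0.64 [ 419.55 -128.55  102.57]
0.4 [-179.99   -0.    164.94] [0.66 0.98 0.52] 85.42898120661627
```

View pics/scene0.png

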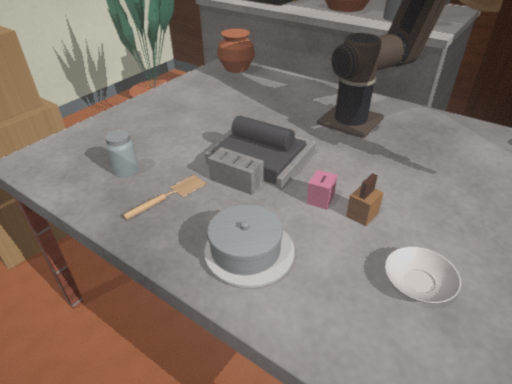

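View pics/top0.png

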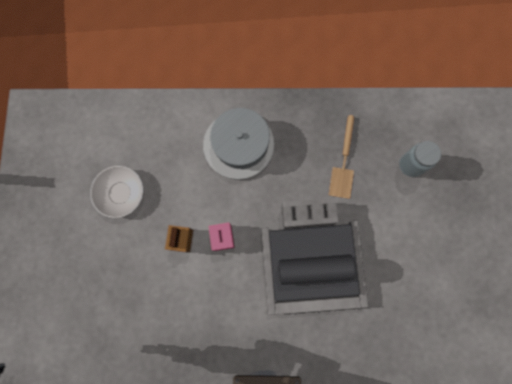

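The wooden rest with the key is at top (177,238) and scene (368,190), and the pink look-alike is at top (220,236). The kerb, with three dark gaps, is at top (310,213), and the stone and pestle lie on its near side. Next I'll fit both poses from the depth data.

```bash
cat > h.py <<'E'
from station import *
import cv2, numpy as np
np.set_printoptions(suppress=True,precision=1)
def cloud(n,d):
    c=get_calibration(n);v,u=np.indices(d.shape)
    P=np.stack([(u-c["cx"])/c["fx"]*d,(v-c["cy"])/c["fy"]*d,d],-1)
    return (P-np.array(c["t"]))@np.array(c["R"])
E
python3 - <<'E'
from h import *
for n in("top","scene"):
    d=np.load(n+"0.npy");P=cloud(n,d);im=cv2.imread(f"pics/{n}0.png")
    def blob(lab,x0,x1,y0,y1,z0,z1):
        m=(d>0)&(P[...,0]>x0)&(P[...,0]<x1)&(P[...,1]>y0)&(P[...,1]<y1)&(P[...,2]>z0)&(P[...,2]<z1)
        Q=P[m]; 
        if len(Q)<5: print(n,lab,len(Q));return
        print(n,lab,len(Q),"mean",Q.mean(0),"med z",np.median(Q[:,2]),"rect",cv2.minAreaRect(Q[:,:2].astype(np.float32)))
    blob("handle",430,560,190,300,100,140)
    blob("resttop",430,560,190,300,66,82)
    blob("kerbtop",500,640,-240,-40,70,88)
    blob("counter",600,700,-50,50,-20,20)
    blob("frame",300,620,-300,20,35,46)
    blob("stone",300,620,-300,20,50,60)
b=cv2.imread("pics/top0.png");s=cv2.imread("pics/scene0.png")
a=cv2.resize(b[190:280,150:350],None,fx=4,fy=4,interpolation=cv2.INTER_CUBIC)
e=cv2.resize(s[135:225,200:400],None,fx=4,fy=4,interpolation=cv2.INTER_CUBIC)
cv2.imwrite("pics/c1.png",cv2.resize(np.vstack([a,e]),(660,594)))
E
```

```text
top handle 155 mean [472.9 252.6 120.2] med z 122.49634856621628 rect ((473.3418884277344, 254.3453826904297), (17.33940315246582, 53.799556732177734), 83.77729797363281)
top resttop 354 mean [471.7 249.7  73.3] med z 73.46338228651109 rect ((473.4659118652344, 254.87168884277344), (61.99911117553711, 70.18344116210938), 84.06085205078125)
top kerbtop 1214 mean [ 549.5 -121.6   79.2] med z 79.44090783467658 rect ((549.9791259765625, -121.51616668701172), (70.61451721191406, 149.4709930419922), 4.993332862854004)
top counter 1025 mean [649.4  -0.4   0.7] med z -0.4238528401821731 rect ((650.0562744140625, 0.4625701904296875), (98.86601257324219, 99.8580322265625), 89.99063110351562)
top frame 1243 mean [ 395.2 -145.4   39.5] med z 39.53803153996358 rect ((439.10235595703125, -133.89730834960938), (279.5875549316406, 294.59320068359375), 0.7051199078559875)
top stone 4056 mean [ 419.1 -130.    54.4] med z 54.395932017267675 rect ((439.2867431640625, -131.18385314941406), (256.8004150390625, 239.35606384277344), 5.007636547088623)
scene handle 177 mean [482.8 260.3 116.8] med z 120.3887
[... 287 characters left out ...]

scene kerbtop 827 mean [ 556.7 -113.3   78.9] med z 79.86820698170749 rect ((552.9606323242188, -118.36853790283203), (74.32036590576172, 153.58407592773438), 5.4679179191589355)
scene counter 110 mean [611.6 -20.3   0.4] med z 0.4343535585482012 rect ((606.3028564453125, -6.911930084228516), (38.613094329833984, 106.81708526611328), 21.25868797302246)
scene frame 606 mean [469.1 -58.7  40.2] med z 40.151757847765566 rect ((451.7021484375, -126.36181640625), (279.6833190917969, 282.1150817871094), 5.193098545074463)
scene stone 1516 mean [ 453.8 -104.5   55.1] med z 55.18086766301663 rect ((450.24420166015625, -126.50148010253906), (280.2615966796875, 240.06849670410156), 4.847935676574707)
```

View pics/c1.png

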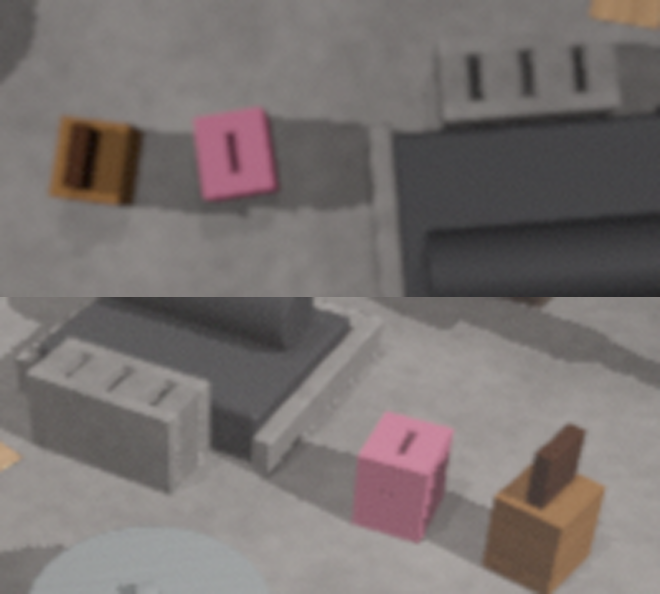

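Run:
```python
from h import *
k=[475.2,256.8]; o=[180,0,174]
for z in(230,90):print(np.array(ctrl.inverse_kinematics(k+[z],o)))
for y in(-45,0,45):
    a=np.radians(5.1);print(np.array(ctrl.inverse_kinematics([551.5-np.sin(a)*y,-120+np.cos(a)*y,200],[180,0,-175+.1])))
ctrl.move_ptp(k+[200],o);ctrl.move_linear(k+[90],rate=120)
s=ctrl.state();print(s["time"],s["tool_pos"],s["ft_force"])
ctrl.clamp(60)
s=ctrl.state();print(s["time"],s["gripper_width"],s["grasp_force"],s["ft_force"],s["wrist_torque"])
ctrl.move_linear(k+[100],rate=60)
s=ctrl.state();print(s["time"],s["gripper_width"],s["grasp_force"],s["ft_force"],s["wrist_torque"])
ctrl.move_linear(k+[190],rate=120)
s=ctrl.state();print(s["time"],s["tool_pos"],s["gripper_width"],s["grasp_force"],s["ft_force"])
for n in("scene","top"):
    p,d=read_camera(n);cv2.imwrite(f"pics/{n}1.png",p);np.save(n+"1.npy",d)
    P=cloud(n,d);Q=P[(d>0)&(abs(P[...,0]-475)<45)&(abs(P[...,1]-257)<45)]
    for a,b in((110,160),(165,180)):
        q=Q[(Q[:,2]>a)&(Q[:,2]<b)];print(n,a,len(q),q.mean(0) if len(q) else 0)
s=cv2.imread("pics/scene1.png")[90:240,280:480];cv2.imwrite("pics/c2.png",cv2.resize(s,None,fx=4,fy=4,interpolation=cv2.INTER_CUBIC))
```

```text
[ 17.6  -0.6 109.4   0.   71.2 -66.4]
[ 17.6   8.9 115.3   0.   55.8 -66.4]
[ -26.6    6.   105.7    0.    68.2 -121.7]
[ -22.6    4.1  107.8    0.    68.1 -117.7]
[ -18.3    2.6  109.4    0.    68.  -113.4]
3.275 [475.9 257.1  90.9] [-0.5  0.4  0.2]
3.9083 15.391711366427856 58.83077323436737 [-0.5 -0.3  0.8] [0. 0. 0.]
4.225 14.925357634248615 58.493285179138184 [-0.  -0.2 -2.1] [-0. -0. -0.]
5.125 [474.5 256.6 188.9] 15.13272942934421 58.48481833934784 [-0.2 -0.6 -1.1]
scene 110 97 [479.1 259.  137.6]
scene 165 27 [491.4 259.2 176.5]
top 110 11 [461.6 252.8 135.1]
top 165 1 [491.9 244.5 178.1]
```

View pics/c2.png

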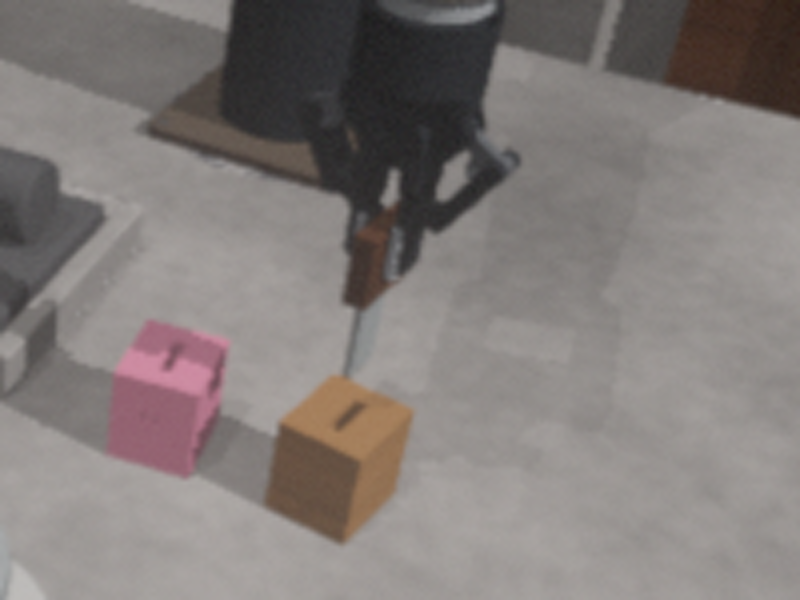

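The wooden rest is empty at about (350,415) in the crop, and the key hangs straight in the fingers with its blade at (360,340). I'll go over the middle gap and compare blade and gap in the same camera.

```bash
cat >> h.py <<'E'
K=np.array([550.8,-118.9]);YAW=5.1
def gp(y,z,dx=0,dy=0):
    a=np.radians(YAW);c,s=np.cos(a),np.sin(a)
    return [K[0]+c*dx-s*(y+dy),K[1]+s*dx+c*(y+dy),z]
O=[180,0,YAW-180]
E
python3 - <<'E'
from h import *
ctrl.move_ptp(gp(0,235),O);ctrl.move_linear(gp(0,168),rate=120);ctrl.sleep(.2)
s=ctrl.state();print(s["time"],s["tool_pos"],gp(0,168),s["eef_rot"],s["ft_force"])
a=np.radians(YAW);Rk=np.array([[np.cos(a),-np.sin(a)],[np.sin(a),np.cos(a)]])
for n in("scene","top"):
    p,d=read_camera(n);cv2.imwrite(f"pics/{n}2.png",p);np.save(n+"2.npy",d)
    P=cloud(n,d).copy();P[...,:2]=(P[...,:2]-K)@Rk  # kerb frame
    m=(d>0)&(abs(P[...,0])<60)&(abs(P[...,1])<90)
    Q=P[m&(P[...,2]>98)&(P[...,2]<148)&(abs(P[...,1])<25)]
    if len(Q):print(n,"blade",len(Q),np.percentile(Q,[5,25,50,75,95],axis=0))
    for nm in("0","2"):
        P=cloud(n,np.load(n+nm+".npy"));P=P.copy();P[...,:2]=(P[...,:2]-K)@Rk
        T=P[(abs(P[...,2]-80)<5)&(abs(P[...,0])<60)&(abs(P[...,1])<90)];print(n,nm,"kerb",np.percentile(T,[1,3,97,99],axis=0)[:,:2])
s=cv2.imread("pics/scene2.png")[70:220,180:340];t=cv2.imread("pics/top2.png")[150:300,230:390]
cv2.imwrite("pics/c3.png",cv2.resize(np.hstack([s,t]),None,fx=2.5,fy=2.5,interpolation=cv2.INTER_CUBIC))
E
```

```text
7.5667 [ 551.5 -119.2  169.3] [np.float64(550.8), np.float64(-118.9), 168] [-179.9    0.1 -174.9] [ 0.3  0.7 -1.2]
scene blade 108 [[-11.2  -1.2 100.5]
 [ -4.3   1.8 110.5]
 [  4.    2.7 122.9]
 [ 12.4   3.3 134.9]
 [ 16.5   4.5 145.4]]
scene 0 kerb [[-33.3 -72.9]
 [-31.2 -69.7]
 [ 37.1  74.1]
 [ 38.1  76.1]]
scene 2 kerb [[-33.1 -73.3]
 [-31.6 -70.1]
 [ 37.1  74.6]
 [ 38.2  75.9]]
top 0 kerb [[-35.9 -76.4]
 [-34.6 -73.9]
 [ 32.   68.3]
 [ 33.1  71. ]]
top 2 kerb [[-22.2 -77.3]
 [-19.4 -75.6]
 [ 32.2  71.6]
 [ 32.7  72. ]]
```

View pics/c3.png

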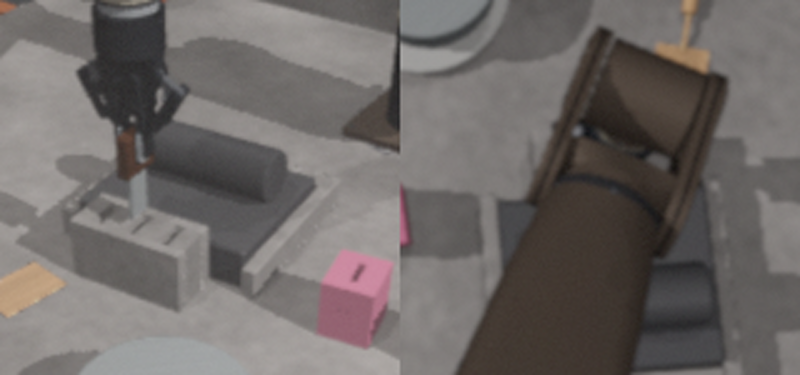

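In the scene view the blade hangs just over the middle gap, within about 1 mm. I'll feel that gap with force-guarded steps.

```bash
cat >> h.py <<'E'
def feel(y,dx=0,dy=1.0,z0=160,z1=96,flim=14,latlim=12,f0=(0,0,-1.2)):
    """step down; returns (z commanded, reason); backs 1 mm off on stop"""
    z=z0;ctrl.move_linear(gp(y,z,dx,dy),rate=100);out=[]
    a=np.radians(YAW);c,s_=np.cos(a),np.sin(a)
    while z>z1:
        st=2 if (z>131 or (107<z<118 and False)) else 1
        z=max(z-st,z1);ctrl.move_linear(gp(y,z,dx,dy),rate=30)
        s=ctrl.state();f=np.array(s["ft_force"])-f0
        fk=[c*f[0]+s_*f[1],-s_*f[0]+c*f[1],f[2]]
        out.append([z,s["tool_pos"][2],*fk])
        if fk[2]>flim or np.hypot(fk[0],fk[1])>latlim: break
    print(np.array(out));print("t",s["time"],"w",s["gripper_width"],"torque",s["wrist_torque"])
    return z
E
python3 - <<'E'
from h import *
print(feel(0))
E
```

```text
[[158.  157.8  -0.1   0.4  -0.2]
 [156.  155.9   0.5   0.1  -0.3]
 [154.  153.8  -0.   -0.5  -0.2]
 [152.  151.8   0.6   0.   -0.9]
 [150.  149.8  -0.    0.1   0.2]
 [148.  147.8  -0.3   0.2   0.2]
 [146.  145.8  -0.5  -0.5   0.4]
 [144.  143.9   0.7   0.    0.4]
 [142.  142.    0.   -2.7  -0.8]
 [140.  139.9   1.3  -1.7  -1.5]
 [138.  137.8   1.3  -2.6  -1.4]
 [136.  136.2   0.7  -3.    0. ]
 [134.  134.5   0.2  -3.7   2. ]
 [132.  132.3   0.4  -5.5   3.5]
 [130.  129.8   0.6  -4.8   2. ]
 [129.  128.7   0.7  -4.7   1.3]
 [128.  127.6  -0.5  -5.6   1.1]
 [127.  126.5   1.   -6.    2.1]
 [126.  125.5   0.7  -4.9   2.6]
 [125.  124.5   0.2  -5.8   2.5]
 [124.  123.5   0.5  -5.9   1.6]
 [123.  122.5   0.7  -5.7   1.5]
 [122.  121.8   0.4  -6.2   3. ]
 [121.  121.4  -1.3  -4.3   5.4]
 [120.  121.   -0.8  -5.3   7.4]
 [119.  120.6  -1.7  -4.    9.9]
 [118.  120.2  -2.4  -4.5  11.2]
 [117.  119.8  -3.4  -5.1  14.3]]
t 14.9167 w 15.1948482537316 torque [-1.   0.8 -0. ]
117
```

The middle gap is choked: a springy stop about 26 mm short of home. I'll back out and try gap 3.

Run:
```python
from h import *
ctrl.move_linear(gp(0,166,0,1),rate=80)
print(ctrl.state()["ft_force"],ctrl.state()["gripper_width"])
print(feel(45,dy=0.2))
```

```text
[ 0.2 -0.2 -1.8] 15.21729023963038
[[158.  157.9   0.2   0.4  -0.6]
 [156.  155.8  -0.5  -0.3   0.1]
 [154.  153.8  -0.6  -0.5  -0.3]
 [152.  151.8   0.1   0.2   0.2]
 [150.  149.8   0.    0.2  -0.6]
 [148.  147.8   0.2   0.   -0.5]
 [146.  145.8  -0.6  -0.6  -0.6]
 [144.  143.8   1.3   0.3   0.3]
 [142.  141.8   0.2   1.    0.4]
 [140.  139.8  -0.4  -0.1   0.5]
 [138.  137.8   0.3  -0.4  -0.2]
 [136.  136.    0.    0.1  -1.3]
 [134.  134.3   0.2  -2.6   0.2]
 [132.  132.3   0.7  -3.2   2.1]
 [130.  130.1   2.1  -3.8   2. ]
 [129.  129.    1.   -4.6   1.4]
 [128.  127.9   0.7  -4.8   1.6]
 [127.  126.8  -0.1  -4.6   0.9]
 [126.  125.8   0.8  -5.3   2.3]
 [125.  124.9   0.7  -5.4   0.9]
 [124.  123.9   0.7  -5.3   1.3]
 [123.  122.9   0.7  -5.4   1.1]
 [122.  121.9   0.1  -4.1   1.4]
 [121.  120.9   0.3  -4.6   2.5]
 [120.  119.9  -0.1  -4.3   0.9]
 [119.  118.9   1.   -5.2   2.2]
 [118.  117.9   0.7  -5.2   1.6]
 [117.  116.9  -0.1  -4.7   1.1]
 [116.  115.9   1.1  -5.    1.1]
 [115.  114.9   0.1  -4.3   1.6]
 [114.  113.9  -0.5  -5.5   1.1]
 [113.  112.9   1.5  -4.6   1.4]
 [112.  111.9   1.   -5.    1.2]
 [111.  110.9   0.9  -4.5   2. ]
 [110.  109.9   0.8  -5.9   0.7]
 [109.  108.9  -0.3  -4.7   0.4]
 [108.  107.9   0.4  -5.2   0.9]
 [107.  106.9   0.7  -5.5   2.3]
 [106.  105.9   0.2  -4.6   1.8]
 [105.  104.9   0.6  -5.    1.7]
 [104.  103.8   1.5  -5.2   1.4]
 [103.  102.9  -0.3  -5.4   1.2]
 [102.  101.8  -0.4  -5.6   0.7]
 [101.  100.8   0.9  -4.8   1.5]
 [100.   99.8   0.4  -5.1   2.1]
 [ 99.   98.7   0.8  -5.3   1.1]
 [ 98.   97.7   0.5  -5.3   2.1]
 [ 97.   96.7   0.   -5.6   1. ]
 [ 96.   96.3  -1.   -4.3   4.3]]
t 28.5333 w 15.492136513970902 torque [-1.   0.1 -0. ]
96
```

Gap 3 is clear, and the force starts to rise right at home height. I'll press until seated, release and look.

Run:
```python
from h import *
z=feel(45,dy=0.2,z0=96,z1=92,flim=14)
ctrl.gripper_open();s=ctrl.state();print(s["time"],s["tool_pos"],s["gripper_width"],s["ft_force"])
p=s["tool_pos"];ctrl.move_linear([p[0],p[1],200],rate=100)
ctrl.sleep(.3)
a=np.radians(YAW);Rk=np.array([[np.cos(a),-np.sin(a)],[np.sin(a),np.cos(a)]])
n="scene";p,d=read_camera(n);P=cloud(n,d).copy();P[...,:2]=(P[...,:2]-K)@Rk
Q=P[(d>0)&(abs(P[...,0])<60)&(abs(P[...,1]-45)<25)&(P[...,2]>88)&(P[...,2]<140)];print(len(Q),np.percentile(Q,[5,50,95,99],axis=0))
s=ctrl.state();print(s["time"],s["gripper_width"],s["grasp_force"],s["ft_force"])
cv2.imwrite("pics/c4.png",cv2.resize(p[70:220,180:340],None,fx=4,fy=4,interpolation=cv2.INTER_CUBIC))
```

```text
[[95.  96.2 -3.5 -3.4 10.4]
 [94.  96.2 -6.1 -3.4 15.2]]
t 29.2833 w 14.99821122356331 torque [-0.8  0.8 -0. ]
29.9667 [546.7 -73.8  93.9] 85.44822724437019 [ 0.1 -0.   0.3]
233 [[-22.1  39.5  91.1]
 [  8.9  51.2 115.5]
 [ 28.   53.5 131.6]
 [ 29.   53.8 132.1]]
31.525 85.22451664297765 0.0 [ 0.6 -0.6 -0.4]
```

View pics/c4.png

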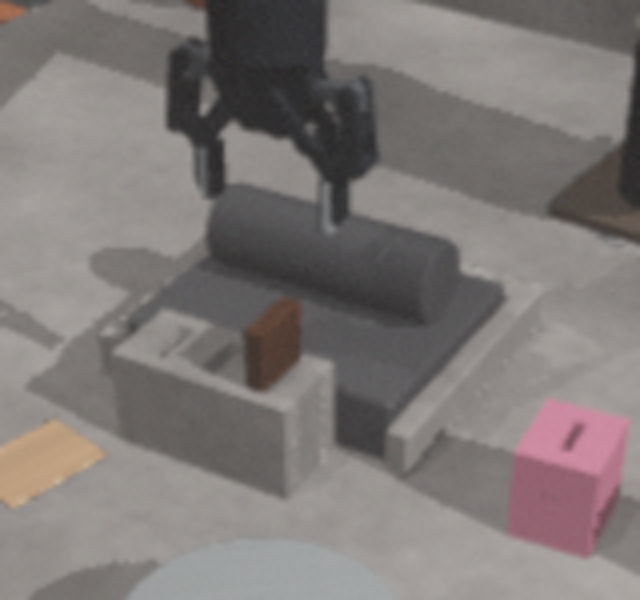

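The key stands in gap 3, its handle at about (272,345) in the crop and down on the kerb. The fingers are clear above it. One quick tilt check, then I hand in.

Run:
```python
from h import *
a=np.radians(YAW);Rk=np.array([[np.cos(a),-np.sin(a)],[np.sin(a),np.cos(a)]])
F=[]
for i in range(4):
    p,d=read_camera("scene");P=cloud("scene",d).copy();P[...,:2]=(P[...,:2]-K)@Rk
    Q=P[(d>0)&(P[...,0]>-20)&(P[...,0]<24)&(abs(P[...,1]-53)<5)&(P[...,2]>88)&(P[...,2]<127)]
    F.append(Q)
Q=np.vstack(F)
for _ in range(3):
    A=np.c_[Q[:,0],Q[:,2],np.ones(len(Q))];s=np.linalg.lstsq(A,Q[:,1],rcond=None)[0];r=Q[:,1]-A@s;Q=Q[abs(r)<2*r.std()]
print(len(Q),"yaw slope, tilt",s.round(3),r.std())
T=np.vstack(F);
if abs(s[1])<.06:
    workorder.finish_job();print("handed in",ctrl.state()["time"])
```

```text
349 yaw slope, tilt [-0.  -0.  52.5] 0.7470810243461471
the job is handed in; nothing more can be done
the job is handed in; nothing more can be done
```

I put the key in gap 3 (y = +45 mm), pushed home until its handle sat on the kerb, let it go and handed the job in. It stood upright with no measurable tilt; gap 2 was choked about 26 mm short of home, gap 1 was not tried, and the kerb was never pressed with more than about 15 N.

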